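# Meter one bearing ball out of a slide-gate feeder

### The job

Of the two small slide-gate feeders on the desk, find the one whose bays hold steel balls (the other holds flat rings). Pull its gate partway open by the handle, just far enough that only the rearmost ball drops into the chute, then push the gate fully shut again and let go. The other balls stay in their bays, and the ring feeder's gate stays shut.

Things in the scene. Friction and masses are not known exactly. Their poses are not given: they have to be found in the camera images.
- ball_feeder_handle (a point): Centre of the black upright handle block on the ball feeder's gate, 108 mm above the desk; block 18 mm along x, 20 mm along y, from 83 to 129 mm high. Moves with the gate. +x points level from handle to feeder, z up; pull open along -x, push shut along +x. The feeder, fixed to the desk, is an aluminium box 120 x 64 x 126 mm whose front is 70 mm beyond this point when shut.
- ball_feeder_gate (a joint): Opening of the ball feeder's gate in m: 0 shut at its hard stop, at most 0.085. It slides level, needs about 2 N and stays where it is left. It uncovers the rearmost of three bays in line first: that ball drops at about 0.028, the middle one only from about 0.056 to 0.068 on, so about 0.042 is right. The gate is a 5 mm plate with a 14 mm wide tongue to the handle.
- ball_1_center (a point): Centre of the rearmost steel ball, 24 mm diameter, 95 mm above the desk in its bay, about 170 mm from the handle when shut. Bays are 32 mm square, 40 mm apart. Let out, it rolls down the chute under the bays, to the end of the trough in front of the box, about 26 mm above the desk.
- ball_2_center (a point): Centre of the middle steel ball, 24 mm diameter, 95 mm above the desk; it stays in its bay.
- ring_feeder_gate (a joint): Opening in m of the gate of the other feeder, of the same make and size, whose bays hold thin flat rings 26 mm across; 0 shut. To be left alone.

How it is judged:
By the outcome, as a careful person would: the job done as asked, in the order asked, and still so for the second after the job is handed in, with the robot touching nothing.
It also fails if it takes over 29 s, if anything falls off the work surface, if the arm or the gripper's body presses on something with over 40 N, if the wrist force passes 120 N, or if a joint passes its speed limit or range.

### The arm

A 6-joint arm with a two-finger parallel gripper is mounted at the origin on a cart in front of the work surface, level with it; the furniture and walls round the work are solid. World frame = base frame: x ahead of the robot, y to its left, z up, the work surface at z = 0. Lengths are in m, angles in degrees, forces in N, time in s.
With the tool pointing down it reaches from about 0.4 to 0.825 m from the base axis. Payload 7 kg.
Tool frame: the origin (TCP) lies at the very end of the fingers, on their centre line; the grasp point (between the pads) lies 19 mm behind it; z points along the fingers, x is the direction in which the jaws open and shut, and the axes are right-handed (so a half turn about z gives the same grasp; the last joint's range is limited). The gripper opens to 88 mm and grips with 3 to 60 N. Pads are 19 mm wide; open, the fingers measure 130 mm over their backs; the gripper's body (78 mm by 193 mm) begins 47 mm behind the grasp point.
Start: joints at [90.877, 20.546, 0.682, 0, -70.136, -16.507], TCP at [0.182, 0.65, 0.227] pointing down, gripper open.
Joint ranges: [-176.03, 176.03], [-82.01, 121.73], [-58.28, 71.71], [-173.87, 95.51], [-174.79, -0.11], [-173.66, 173.66]. Speed limits (degrees/s): [136.94, 136.94, 172.46, 180, 180, 180].

### API

Orientations are given as [roll, pitch, yaw] about the fixed x, y, z axes, in that order (R = Rz(yaw) Ry(pitch) Rx(roll)).
In Python, from rig import robot gives the robot as it stands.
- The arm moves only by the tool servo_tool, never from a script. Its argument "commands" is a list of rows, each a list of 7 numbers: the shift along the tool's x, y, z normalised to -1 to 1, where 1 is 0.04 m, then the turn, a rotation vector about the tool's x, y, z normalised to -1 to 1, where 1 is 8 degrees, then the closure, from -1 (fully open) to 1 (shut). In form: [[x, y, z, wx, wy, wz, hand], ...]. A call has 1 to 20 rows; each row shifts and turns the commanded pose from where the row before left it, along the tool's axes as they then stand; what a row does not reach is not made up. A row lasts 1/10 s, in which the tool goes at most 50 mm and 8.59 degrees, less where a joint would pass 70% of its speed; a pose out of reach is approached as far as the arm can. A call with a number of a shift or a turn outside -1 to 1 is refused whole. A call with a gripper value outside its range is refused whole. The fingers move at their own pace and stop on an object; "grip_force" is the grip in N (left out, the last holds). Time passes only in rows, so rows that do not move let the fingers close. It gives the time, the measured TCP pose, the force and the opening at its end, in the units of the state.
- robot.observe(): the state, without advancing time (a new reading comes with each control period).
- robot.read_camera(name): name is "side" or "top" or "wrist"; returns (picture, depth): 420x560x3 uint8, blue, green, red; 420x560 float32, m along the optical axis (not along the pixel's ray), 0 where there is no reading.
- robot.camera_model(name): a dict with "fx", "fy", "cx", "cy" (pixels), "k1" (the pictures are not rectified: a ray, as slopes to the right and down, at radius r is drawn at 1 + k1 r^2 times it, then the intrinsics apply), "world_from_camera" (4x4, takes a point from camera to world coordinates); the wrist camera has in their place "hand_eye" (4x4, takes a point from camera to tool coordinates, whose origin is the TCP and whose axes are the tool frame's). Camera axes: x right, y down, z forward; pixel columns grow to the right and rows downward; lengths in m; the calibration is good to about 2 mm. A picture is of the moment at which its call begins: read the wrist's pose just before it. camera_model takes no time and is no camera call.
- robot.hand_in(): hands the job in, once; it reports no verdict.
Trained networks look in the newest picture that a camera, given by its name, has taken for a name from the list of things; names that differ only in an ending like _2 or _b are one class to them, and where a whole thing is asked for, a point or a joint stands for the part that bears it (a point fixed in the world has none). Each returns a list of dicts, best first, with "confidence" (0 to 1); they miss things now and then, are a little off and sometimes report something else, mostly with a low value. They report only what shows in the picture. A call takes as long as a camera call.
- robot.outline_of(camera, name): "mask" (420x560 bool, what is visible of it).
- robot.pinpoint(camera, name): "centre" ([x, y, z] in m, in world coordinates, good to about 4 mm: a listed point, or the origin of a listed thing).
The state is a dict: "t": time; "joint_pos": joint angles; "qd": joint speeds; "effort": joint torques, N m; "tcp_pos": TCP position; "tcp_rot": TCP orientation; "contact_force": force on the tool from outside, world axes, zero at the start; "torque": the same for the moment, N m; "width": finger opening in m.
Only numpy, scipy, OpenCV 4.12 (cv2) and the standard library are available. Lean on these libraries where they do the work, as an engineer would, in place of code of your own. Each camera call takes 0.05 s, during which the arm holds its last target. There are 200 camera calls.

## Working session

There is one attempt and no reset: what is moved stays moved. The work goes in short steps, Python scripts to look and compute and a tool call to move; the robot and the scene stay as the last step left them, time stands still between calls to the robot, and variables do not carry over. Pictures are saved under pics/ and viewed, about 8 in all and at most 12, crops included, and the job is handed in when it is done.

Besides the shell and the picture viewer there is one more tool, called after ">>>" as a command line: name --pt "numbers of a row" for each row, then --argument value for the rest. servo_tool: Moves the arm, as the interface text tells. Its arguments: {"type":"object","properties":{"commands":{"type":"array","items":{"type":"array","items":{"type":"number"}}},"grip_force":{"type":"number"}},"required":["commands"]}

```bash
mkdir -p pics; cat > h.py <<'E'
from rig import robot
import numpy as np, cv2
np.set_printoptions(precision=4,suppress=True)
def wfc(c,s=None):
    m=robot.camera_model(c)
    if 'world_from_camera' in m: return np.array(m['world_from_camera'])
    from scipy.spatial.transform import Rotation as R
    T=np.eye(4);T[:3,:3]=R.from_euler('xyz',s['tcp_rot'],degrees=True).as_matrix();T[:3,3]=s['tcp_pos']
    return T@np.array(m['hand_eye'])
def cloud(c,d,s=None):
    m=robot.camera_model(c);v,u=np.mgrid[:420,:560].astype(float)
    K=np.array([[m['fx'],0,m['cx']],[0,m['fy'],m['cy']],[0,0,1]])
    p=cv2.undistortPoints(np.stack([u.ravel(),v.ravel()],1)[:,None],K,np.array([m['k1'],0,0,0.]))[:,0]
    P=np.c_[p,np.ones(len(p))]*d.ravel()[:,None]
    T=wfc(c,s);P=P@T[:3,:3].T+T[:3,3];P[d.ravel()==0]=np.nan
    return P.reshape(420,560,3)
E
python3 - <<'E'
from h import *
s=robot.observe();print(s)
ims=[]
for c in ['top','side']:
    im,d=robot.read_camera(c);cv2.imwrite(f'pics/{c}0.png',im);np.save(f'{c}0.npy',cloud(c,d))
    for n in ['ball_feeder_handle','ball_1_center','ring_feeder_gate']:
        print(c,n,[(np.array(r['centre']),round(r['confidence'],2)) for r in robot.pinpoint(c,n)])
E
```

```text
{'t': 0.0, 'joint_pos': array([ 90.8759,  20.5902,   0.6343,  -0.0194, -70.1365, -16.5068]), 'qd': array([-0.0597, -0.0141, -0.1326, -0.0882, -0.0062, -0.0028]), 'effort': array([ -0.0004, -58.2719,  29.3047,   6.9975,   0.0069,  -0.0001]), 'tcp_pos': array([0.1818, 0.6496, 0.2256]), 'tcp_rot': array([-179.9912,   -0.0937, -105.6375]), 'contact_force': array([-1.3473,  0.4882, -0.406 ]), 'torque': array([ 0.0524, -0.0083, -0.0194]), 'width': 0.0876256736227163}
top ball_feeder_handle [(array([0.5539, 0.0143, 0.1066]), 0.79)]
top ball_1_center [(array([0.7327, 0.0039, 0.0948]), 0.63)]Traceback (most recent call last):
  File "<stdin>", line 7, in <module>
ValueError: it knows: ball_1_center, ball_2_center, ball_feeder_handle
```

View pics/top0.png

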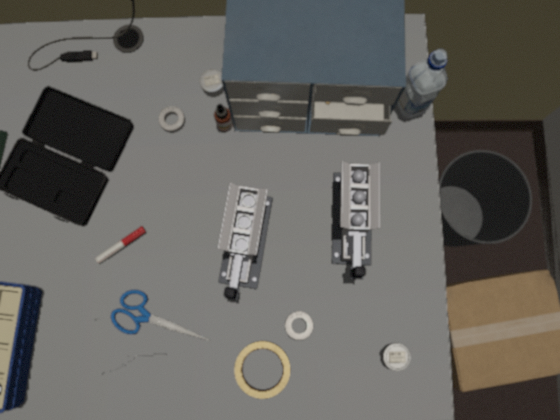

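```bash
python3 - <<'E'
from h import *
im,d=robot.read_camera('side');cv2.imwrite('pics/side0.png',im)
for n in ['ball_feeder_handle','ball_1_center']:
    print(n,[(np.array(r['centre']),round(r['confidence'],2)) for r in robot.pinpoint('side',n)])
P=np.load('top0.npy')
sel=(P[...,2]>.118)&(P[...,2]<.135)&(P[...,0]>.58)&(P[...,0]<.80)&(abs(P[...,1])<.1)
q=P[sel][:,:2];r=cv2.minAreaRect(q.astype(np.float32));print(len(q),r)
sel=(P[...,2]>.11)&(P[...,2]<.14)&(P[...,0]>.48)&(P[...,0]<.59)&(abs(P[...,1])<.08)
q=P[sel];print(len(q),q.mean(0),q.min(0),q.max(0))
print('obstacles max z between', [ (a,np.nanmax(P[(P[...,0]>a)&(P[...,0]<a+.1)&(P[...,1]>-.1)&(P[...,1]<.6)][:,2],initial=0)) for a in (.2,.3,.4,.5,.6,.7)])
E
```

```text
ball_feeder_handle [(array([0.5533, 0.0182, 0.1041]), 0.76)]
ball_1_center [(array([0.7298, 0.0094, 0.0986]), 0.49)]
723 ((0.6887057423591614, 0.010447075590491295), (0.07009125500917435, 0.1204148456454277), 87.07017517089844)
130 [0.5526 0.0187 0.1264] [0.5441 0.0084 0.11  ] [0.5616 0.0278 0.1325]
obstacles max z between [(0.2, np.float64(0.005300986249793027)), (0.3, np.float64(0.0375626788654867)), (0.4, np.float64(0.037345960698630054)), (0.5, np.float64(0.13253735138028744)), (0.6, np.float64(0.12900123054345614)), (0.7, np.float64(0.13045564859302805))]
```

View pics/side0.png

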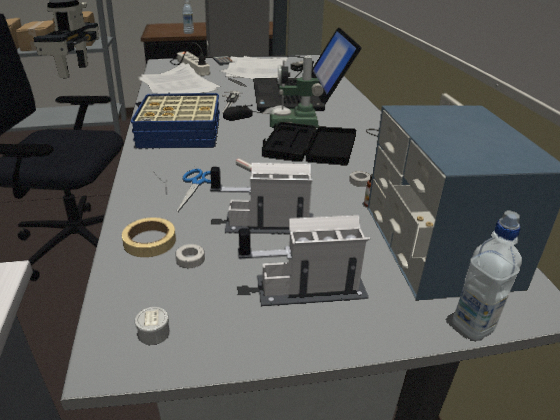

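>>> servo_tool --pt "0 0 0 0 0 -0.79 -1" --pt "0 0 0 0 0 -0.79 -1" --pt "0.848 -0.561 0 0 0 0 -1" --pt "0.848 -0.561 0 0 0 0 -1" --pt "0.848 -0.561 0 0 0 0 -1" --pt "0.848 -0.561 0 0 0 0 -1" --pt "0.848 -0.561 0 0 0 0 -1" --pt "0.848 -0.561 0 0 0 0 -1" --pt "0.848 -0.561 0 0 0 0 -1" --pt "0.848 -0.561 0 0 0 0 -1" --pt "0.848 -0.561 0 0 0 0 -1" --pt "0.848 -0.561 0 0 0 0 -1" --pt "0.848 -0.561 0 0 0 0 -1" --pt "0.848 -0.561 0 0 0 0 -1" --pt "0.848 -0.561 0 0 0 0 -1" --pt "0.848 -0.561 0 0 0 0 -1" --pt "0.848 -0.561 0 0 0 0 -1" --pt "0.848 -0.561 0 0 0 0 -1" --grip_force 25

```text
t: 2.1
tcp_pos: [0.5127, 0.0878, 0.2269]
tcp_rot: [-180.0, 0.0, -93.0]
contact_force: [1.5, 0.5, -0.3]
width: 0.0876
```

>>> servo_tool --pt "0.848 -0.561 0 0 0 0 -1" --pt "0.848 -0.561 0 0 0 0 -1" --pt "0 0 0 0 0 0 -1" --pt "0 0 0 0 0 0 -1"

```text
t: 2.5
tcp_pos: [0.5534, 0.0182, 0.2262]
tcp_rot: [180.0, -0.0, -93.1]
contact_force: [0.5, -0.1, -0.7]
width: 0.0874
```

```bash
python3 - <<'E'
from h import *
s=robot.observe();print(s['t'],s['tcp_pos'],s['tcp_rot'],s['width'])
im,d=robot.read_camera('wrist');cv2.imwrite('pics/w1.png',im)
for n in ['ball_feeder_handle','ball_1_center']:
    print(n,[(np.array(r['centre']),round(r['confidence'],2)) for r in robot.pinpoint('wrist',n)])
P=cloud('wrist',d,s)
sel=(P[...,2]>.12)&(P[...,2]<.14)&(P[...,0]>.50)&(P[...,0]<.59)&(abs(P[...,1])<.06)
q=P[sel]
if len(q): print(len(q),q.mean(0),q.min(0),q.max(0),cv2.minAreaRect(q[:,:2].astype(np.float32)))
E
```

```text
2.5 [0.5534 0.0182 0.2262] [179.9596  -0.0101 -93.1319] 0.0873959248660273
ball_feeder_handle [(array([0.5532, 0.0181, 0.1032]), 0.73)]
ball_1_center []
633 [0.5542 0.0176 0.1279] [0.5444 0.0077 0.1201] [0.5619 0.0278 0.1306] ((0.5532875657081604, 0.017749153077602386), (0.019529122859239578, 0.017062461003661156), 86.90026092529297)
```

View pics/w1.png

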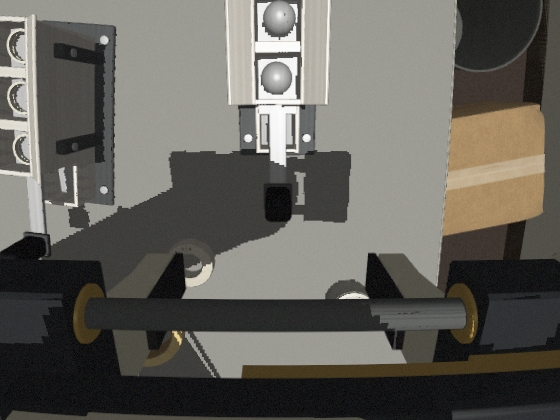

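>>> servo_tool --pt "0 0 0.8 0 0 0 -1" --pt "0 0 0.8 0 0 0 -1" --pt "0 0 0.8 0 0 0 -1" --pt "0 0 0.6 0 0 0 -1" --pt "0 0 0.35 0 0 0 -1" --pt "0 0 0 0 0 0 -1"

```text
t: 3.25
tcp_pos: [0.5517, 0.02, 0.0908]
tcp_rot: [179.8, -0.1, -92.9]
contact_force: [0.1, -0.1, 0.3]
width: 0.0875
```

>>> servo_tool --pt "0 0 0 0 0 0 1" --pt "0 0 0 0 0 0 1" --pt "0 0 0 0 0 0 1" --pt "0 0 0 0 0 0 1" --pt "0 0 0 0 0 0 1" --pt "0 0 0 0 0 0 1" --pt "0 0 0 0 0 0 1" --pt "0 0 0 0 0 0 1" --grip_force 25

```text
t: 4.05
tcp_pos: [0.5534, 0.0191, 0.0925]
tcp_rot: [180.0, -0.0, -93.0]
contact_force: [0.4, -0.0, -0.6]
width: 0.0292
```

>>> servo_tool --pt "0 0 0 0 0 0 1" --pt "0 0 0 0 0 0 1" --pt "0 0 0 0 0 0 1" --pt "0 0 0 0 0 0 1"

```text
t: 4.45
tcp_pos: [0.5521, 0.0164, 0.0924]
tcp_rot: [179.8, -0.2, -93.0]
contact_force: [-0.9, -13.5, 3.2]
width: 0.0197
```

>>> servo_tool --pt "0.02 0.1 0 0 0 0 1" --pt "0.02 0.15 0 0 0 0 1" --pt "0 0.15 0 0 0 0 1" --pt "0 0.15 0 0 0 0 1" --pt "0 0.15 0 0 0 0 1" --pt "0 0.15 0 0 0 0 1" --pt "0 0.15 0 0 0 0 1" --pt "0 0.05 0 0 0 0 1" --pt "0 0 0 0 0 0 1" --pt "0 0 0 0 0 0 1" --pt "0 0 0 0 0 0 1"

```text
t: 5.55
tcp_pos: [0.5103, 0.0184, 0.0924]
tcp_rot: [179.9, -0.1, -93.0]
contact_force: [-1.9, -6.5, 2.2]
width: 0.0196
```

```bash
python3 - <<'E'
from h import *
s=robot.observe();print(s['t'],s['tcp_pos'],s['tcp_rot'],s['width'],s['contact_force'])
a,d=robot.read_camera('top');b,_=robot.read_camera('side')
for c in('top','side'):print(c,[(np.array(r['centre']),round(r['confidence'],2)) for n in ('ball_1_center','ball_feeder_handle') for r in robot.pinpoint(c,n)])
A=cv2.resize(a[140:300,280:420],None,fx=2.7,fy=2.7);B=cv2.resize(b[190:330,210:400],None,fx=2,fy=2)
C=np.zeros((432,760,3),np.uint8);C[:,:378]=A[:432,:378];C[:280,378:758]=B;cv2.imwrite('pics/c1.png',C)
E
```

```text
5.55 [0.5103 0.0184 0.0924] [179.879   -0.1199 -92.9947] 0.01955183692032866 [-1.8598 -6.4766  2.2331]
top []
side [(array([0.6018, 0.0165, 0.0293]), 0.47), (array([0.5075, 0.021 , 0.1019]), 0.75)]
```

View pics/c1.png

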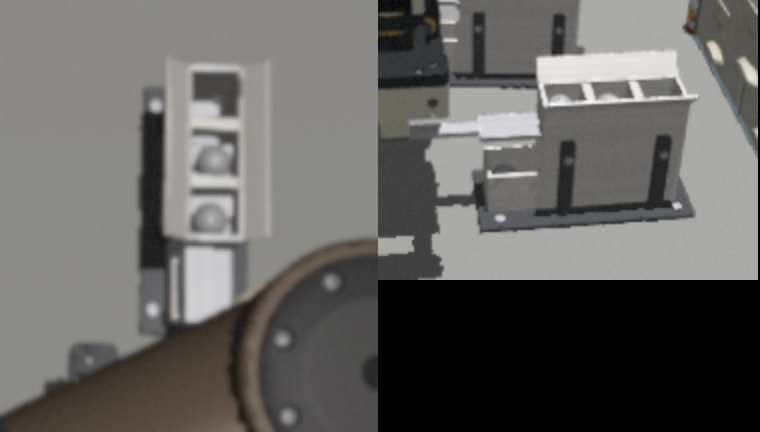

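>>> servo_tool --pt "0.02 -0.1 0 0 0 0 1" --pt "0 -0.15 0 0 0 0 1" --pt "0 -0.15 0 0 0 0 1" --pt "0 -0.15 0 0 0 0 1" --pt "0 -0.15 0 0 0 0 1" --pt "0 -0.15 0 0 0 0 1" --pt "0 -0.12 0 0 0 0 1" --pt "0 -0.08 0 0 0 0 1" --pt "0 -0.03 0 0 0 0 1" --pt "0 -0.03 0 0 0 0 1" --pt "0 0 0 0 0 0 1" --pt "0 0 0 0 0 0 1"

```text
t: 7.05
tcp_pos: [0.5562, 0.0161, 0.0925]
tcp_rot: [180.0, -0.1, -93.0]
contact_force: [-1.4, -5.8, 1.2]
width: 0.0198
```

>>> servo_tool --pt "0 -0.03 0 0 0 0 1" --pt "0 -0.03 0 0 0 0 1" --pt "0 0 0 0 0 0 1" --pt "0 0 0 0 0 0 1"

```text
t: 7.45
tcp_pos: [0.5585, 0.0159, 0.0925]
tcp_rot: [180.0, -0.1, -93.0]
contact_force: [-0.4, -4.9, 1.2]
width: 0.0196
```

```bash
python3 - <<'E'
from h import *
s=robot.observe();print(s['t'],s['tcp_pos'],s['contact_force'])
im,d=robot.read_camera('side');P=cloud('side',d)
print([(np.array(r['centre']),round(r['confidence'],2)) for n in ('ball_feeder_handle','ball_1_center') for r in robot.pinpoint('side',n)])
E
```

```text
7.45 [0.5585 0.0159 0.0925] [-0.3919 -4.9098  1.194 ]
[(array([0.5581, 0.0181, 0.1069]), 0.55), (array([0.6016, 0.0188, 0.0276]), 0.37)]
```

>>> servo_tool --pt "0 -0.04 0 0 0 0 1" --pt "0 -0.04 0 0 0 0 1" --pt "0 0 0 0 0 0 1" --pt "0 0 0 0 0 0 1"

```text
t: 8.0
tcp_pos: [0.5592, 0.0158, 0.0924]
tcp_rot: [179.7, -0.1, -93.0]
contact_force: [-11.0, -1.0, 10.0]
width: 0.0196
```

```bash
python3 - <<'E'
from h import *
for i in range(3):
    im,d=robot.read_camera('side');s=robot.observe();print(s['t'],s['tcp_pos'],s['contact_force'])
    print([(np.array(r['centre']),round(r['confidence'],2)) for n in ('ball_feeder_handle',) for r in robot.pinpoint('side',n)])
a=cv2.imread('pics/side0.png')
C=np.vstack([cv2.resize(x[210:310,210:400],None,fx=3,fy=3,interpolation=cv2.INTER_CUBIC) for x in (a,im)]);cv2.imwrite('pics/c2.png',C)
E
```

```text
8.05 [0.5592 0.0158 0.0924] [-12.4004  -0.3379  10.7181]
[(array([0.5565, 0.0175, 0.1058]), 0.69)]
8.15 [0.5592 0.0158 0.0924] [-11.4453  -1.0669  10.2137]
[(array([0.5575, 0.0179, 0.1051]), 0.66)]
8.25 [0.5592 0.0158 0.0924] [-10.6292  -1.6832  10.001 ]
[(array([0.5573, 0.0166, 0.104 ]), 0.82)]
```

View pics/c2.png

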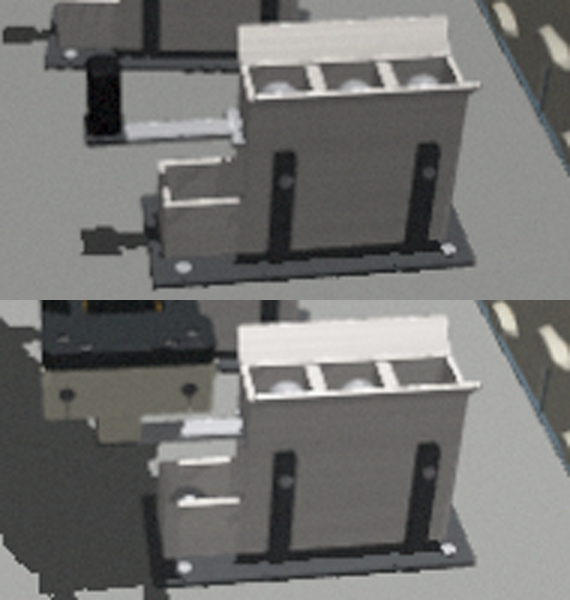

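>>> servo_tool --pt "0 0 0 0 0 0 -1" --pt "0 0 0 0 0 0 -1" --pt "0 0 0 0 0 0 -1" --pt "0 0 0 0 0 0 -1" --pt "0 0 0 0 0 0 -1" --pt "0 0 0 0 0 0 -1" --pt "0 0 -0.5 0 0 0 -1" --pt "0 0 -0.9 0 0 0 -1" --pt "0 0 -0.9 0 0 0 -1" --pt "0 0 -0.9 0 0 0 -1" --pt "0 0 -0.5 0 0 0 -1" --pt "0 0 0 0 0 0 -1" --pt "0 0 0 0 0 0 -1"

```text
t: 9.6
tcp_pos: [0.5612, 0.0165, 0.2407]
tcp_rot: [-180.0, 0.0, -93.0]
contact_force: [-0.8, -0.6, -1.0]
width: 0.0874
```

```bash
python3 - <<'E'
from h import *
s=robot.observe();print(s['t'],s['tcp_pos'],s['contact_force'],s['width'])
im,d=robot.read_camera('wrist');P=cloud('wrist',d,s)
sel=(P[...,2]>.12)&(P[...,2]<.14)&(P[...,0]>.50)&(P[...,0]<.59)&(abs(P[...,1])<.06)
q=P[sel];print(len(q),q.mean(0),cv2.minAreaRect(q[:,:2].astype(np.float32)))
b,_=robot.read_camera('side')
print([(np.array(r['centre']),round(r['confidence'],2)) for n in ('ball_feeder_handle','ball_1_center') for r in robot.pinpoint('side',n)])
a=cv2.imread('pics/side0.png')
C=np.vstack([cv2.resize(x[210:310,210:400],None,fx=3,fy=3,interpolation=cv2.INTER_CUBIC) for x in (a,b)]);cv2.imwrite('pics/c3.png',C)
E
```

```text
9.6 [0.5612 0.0165 0.2407] [-0.8422 -0.5601 -1.0422] 0.08741541524624047
581 [0.5598 0.0172 0.1278] ((0.5585026144981384, 0.017338987439870834), (0.019745539873838425, 0.01857825182378292), 87.6258773803711)
[(array([0.5586, 0.0199, 0.1053]), 0.66), (array([0.6018, 0.0155, 0.0306]), 0.35)]
```

View pics/c3.png

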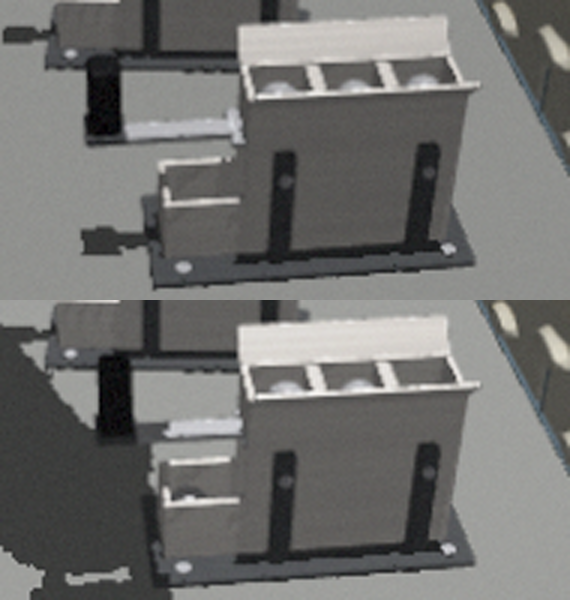

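```bash
python3 -c "
from rig import robot
print(robot.hand_in())"
```

```text
the job is handed in; nothing more can be done
None
```

I pulled the ball feeder's gate open about 42 mm from where it stood, and the rearmost ball dropped. I then pushed the gate shut, let go, lifted clear and handed in at about 9.7 s of the 29 s.

- **Balls:** the last side picture shows the rear bay empty and a ball in the trough at about [0.602, 0.016, 0.03]. The other two balls are still in their bays.
- **Gate:** the handle now stands at x = 0.5585, within 1 mm of the 0.5588 I expect for a shut gate, given that the handle is 70 mm from the box front. The push ended against a firm stop at about 11 N along x.
- **Disagreement at the start:** the handle first stood at x ≈ 0.553, so the gate looks to have been about 5 mm open before I touched it. That puts the real opening nearer 47 mm than 42 mm, still below the 56 mm where the middle ball can start to drop.
- **Ring feeder:** the arm did not go near its gate. I did not measure that gate separately.

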